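# Snug the bench clamp on the adapter housing

### The arm

A 7-joint arm with a two-finger parallel gripper is mounted at the origin on the work surface. World frame = base frame: x ahead of the robot, y to its left, z up, the work surface at z = 0. Lengths are in m, angles in rad, forces in N, time in s.
With the tool pointing down it reaches from about 0.4 to 0.85 m from the base axis. Payload 4.5 kg.
Tool frame: the origin (TCP) lies at the very end of the fingers, on their centre line; the grasp point (between the pads) lies 19 mm behind it (r.grip_depth is the z of the grasp point in the tool frame, in m); z points along the fingers, y is the line along which they close (so a half turn about z gives the same grasp; the last joint's range is limited). The gripper opens to 88 mm and grips with 3 to 60 N. Pads are 18 mm wide; open, the fingers measure 123 mm over their backs; the gripper's body (75 mm by 187 mm) begins 45 mm behind the grasp point.
Start: joints at [-1.245, 0.689, -0.195, 1.565, 0.157, 0.902, -0.215], TCP at [0.18, 0.599, 0.239] pointing down, gripper open.
Joint ranges: [-3.01, 3.01], [-0.46, 2.08], [-1.47, 1.51], [0.13, 2.56], [-1, 4.14], [0.04, 2.09], [-2.66, 2.66]. Speed limits (rad/s): [2.57, 2.57, 3.14, 3.14, 3.14, 3.14, 3.14].

### API

Orientations are given as a unit quaternion [x, y, z, w].
In Python, from plant import r gives the robot as it stands.
- The arm moves only by the tool creep_tool, called after "Call:" as name(argument=value, ...) on one line, values as JSON. Schema: {"type":"object","properties":{"moves":{"type":"array","items":{"type":"object","properties":{"aperture":{"type":"number"},"d":{"type":"array","items":{"type":"number"},"minItems":3,"maxItems":3},"rotvec":{"type":"array","items":{"type":"number"},"minItems":3,"maxItems":3}},"additionalProperties":false,"required":["aperture"]},"minItems":1,"maxItems":10},"force":{"type":"number"},"only":{"type":"string"},"quiet":{"type":"boolean"},"lines":{"type":"string"}},"required":["moves"],"additionalProperties":false}. moves is a list of rows, 1 to 10 of them, each an object with the fields aperture (the opening from 0.0 (shut) to 1.0 (fully open)), d (a list: dx, dy, dz in shares of 0.5 m (1.0 is 0.5 m)), rotvec (a list: a rotation vector rx, ry, rz in shares of 90 degrees (1.0 is 90 degrees)); a field left out counts as zero (the opening has to be given); each row is the pose to reach, as a shift and turn from the pose commanded when the call began, along the tool's axes at that moment; what a row does not reach only later rows make up. A row lasts 1/10 s, in which the tool goes at most 0.05 m and 0.15 rad, less where a joint would pass 70% of its speed; a pose out of reach is approached as far as the arm can. The fingers move at their own pace and stop on an object; force is the grip in N (left out, the last holds). Time passes only in rows, so rows that do not move let the fingers close. The tool returns the time, the measured TCP pose, the force, the opening and the grip force at its end. only (a regular expression) keeps the lines of the reply that match it, lines (a string "A,B") keeps lines A to B, and quiet returns only ok. Input that does not fit is refused with a message, and nothing moves.
- r.get_state(): the state, without advancing time (a new reading comes with each control period).
- r.snapshot(name): name is "side" or "top" or "wrist"; returns the picture (480x640x3 uint8, red, green, blue); there is no depth.
- r.camera_params(name): a dict with "fx", "fy", "cx", "cy" (pixels), "rvec" (rotation vector, rad) and "tvec" (3), from world to camera coordinates, as OpenCV has them. Camera axes: x right, y down, z forward; pixel columns grow to the right and rows downward; lengths in m; the calibration is good to about 2 mm. A picture is of the moment at which its call begins: read the wrist's pose just before it. camera_params takes no time and is no camera call; for the wrist camera it gives the pose at the moment of the call.
- r.finish_job(): hands the job in; it is judged then, once.
The state is a dict: "clock": time; "q": joint angles; "qd": joint speeds; "joint_torque": joint torques, N m; "tool_pos": TCP position; "eef_rot": TCP orientation; "contact_force": force on the tool from outside, world axes, zero at the start; "moment": the same for the moment, N m; "opening": opening from 0.0 (shut) to 1.0 (fully open); "finger_force": force on a finger pad.
Only numpy, scipy, OpenCV 4.12 (cv2) and the standard library are available. Lean on these libraries where they do the work, as an engineer would, in place of code of your own. Each camera call takes 0.05 s, during which the arm holds its last target. There are 200 camera calls.

### The job

Two bench clamps with T-handle screws stand on the splicing bench; a fibre adapter housing lies loose in one of them. Hold that clamp's T-handle and turn it clockwise (seen from above) until the rising resistance tells you the housing is clamped, snug but not forced, then let go. Do not shift the housing and leave the empty clamp's handle as it is.

Things in the scene. Friction and masses are not known exactly. Their poses are not given: they have to be found in the camera images.
- clamp: Grey C-frame bench clamp with the housing in it, bolted down; its twin is empty. Origin on the table under the vertical screw axis (z); x points out of the open throat, post at -x. Foot plate 140 x 110 mm. On top, centred on the axis at 140 mm height: steel T-handle bar 80 long, 12 wide, 18 mm high, on a 14 mm stem; 27 mm free under the bar down to the 36 mm wide arm. The bar stays at this height.
- tee_screw (a joint): T-handle angle, rad, 0 to 2.2, grows clockwise from above (tightening), starts below 0.3. At 0 the bar lies along the clamp's x. Its 22 mm foot sinks 7 mm per rad and meets the housing between 0.55 and 0.95. Free turning takes 0.13 N m (about 0.06 read at a pause), then 0.045 more per 0.1 rad. Stop at 0.06 to 0.15 N m extra: 5 N on it (0.035) is clamped, 40 N (0.28) forced. Self-locking.
- housing: Black fibre adapter housing lying loose in the clamp under the screw, 44 (x) x 84 (y) x 24 mm high, about 160 g, four blue couplers sticking out 12 mm on its +x side, out of the throat. Origin at the centre of its underside, 26 to 28 mm above the table on a cork rest. A second such housing on the bare table is not part of the job.
- spare_tip (a point): A point on the T-handle of the other, empty clamp: 35 mm out along its bar from the screw axis, 140 mm above the table. That handle is to be left as it is.

How it is judged:
At the end, for the whole second after the job is handed in: The clamp's foot presses on the housing with 5 to 40 N and stays so by itself; the housing is at rest, level within 6 degrees and within 12 mm of where it lay; the tip of the empty clamp's handle is within 12 mm of where it was (contact force between clamp and housing between 5 and 40 N and distance of each of housing, spare_tip from where it was at the start of the episode below 0.012 m and angle between housing's own z axis and vertical below 0.1 rad and linear speed of housing below 0.02 m/s); the robot touches nothing.
It fails at once if the housing is pressed with more than 40 N (the screw forced) (contact force between clamp and housing above 40 N).
It fails at once if the empty clamp's handle is turned (its tip moved 12 mm or more) (distance of spare_tip from where it was at the start of the episode above 0.012 m).
It fails at once if the housing is shifted by more than 12 mm (distance of housing from where it was at the start of the episode above 0.012 m).
It also fails if it takes over 42 s, if anything falls off the work surface, if the arm or the gripper's body presses on something with over 40 N, if the wrist force passes 120 N, or if a joint passes its speed limit or range.

## Working session

There is one attempt and no reset: what is moved stays moved. The work goes in short steps, Python scripts to look and compute and a tool call to move; the robot and the scene stay as the last step left them, time stands still between calls to the robot, and variables do not carry over. Pictures are saved under pics/ and viewed, at most 10 in all, crops included, and the job is handed in when it is done.

```bash
ls; mkdir -p pics
```

Run:
```python
from plant import r
import cv2,numpy as np
for n in("top","side"):
    cv2.imwrite(f"pics/{n}0.png",r.snapshot(n)[:,:,::-1]); print(n,r.camera_params(n))
s=r.get_state(); print({k:s[k] for k in("clock","tool_pos","eef_rot","contact_force","moment","opening")})
```

```text
pics
plant.py
top {'fx': 543.2026279912127, 'fy': 543.2026279912127, 'cx': 310.6300866368387, 'cy': 245.75309626536034, 'rvec': array([ 2.28128875, -1.90067207,  0.20508251]), 'tvec': array([-0.08850199,  0.58001669,  0.87568527])}
side {'fx': 460.6728748124565, 'fy': 460.6728748124565, 'cx': 326.7910118244589, 'cy': 243.90542017778486, 'rvec': array([ 0.07030064, -2.70111819,  1.55313162]), 'tvec': array([0.56654707, 0.09916876, 0.78005864])}
{'clock': 0.1, 'tool_pos': array([0.17964644, 0.59802544, 0.23800037]), 'eef_rot': array([ 1.45331376e-01,  9.89382693e-01, -8.20787578e-04, -6.99155810e-05]), 'contact_force': array([ 0.5274007 , -0.20682662,  0.67729865]), 'moment': array([-0.01246858,  0.02612862,  0.04472471]), 'opening': 1.001842458882567}
```

View pics/top0.png

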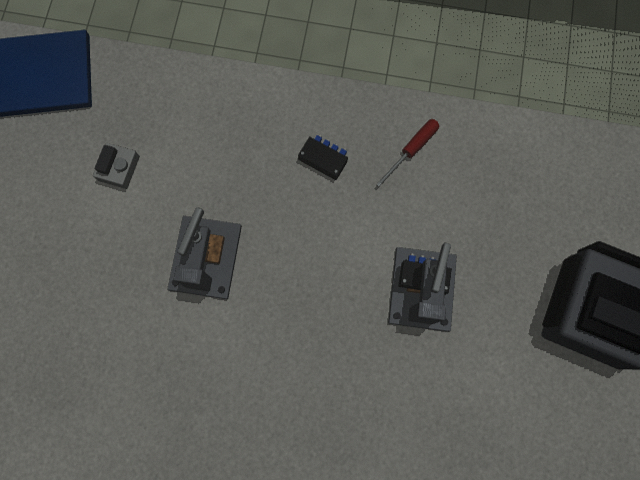

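View pics/side0.png

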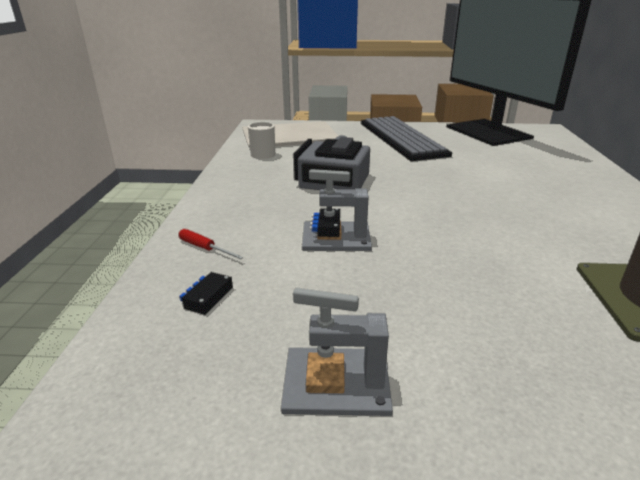

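The clamp holding the housing is on the right in the top view, with its bar around (447,246)-(435,290). In the side view it is the far one, with its bar at (308-350,175). I'll zoom in on both for the bar ends.

Run:
```python
import cv2,numpy as np
a=cv2.imread("pics/top0.png")[235:340,380:465]; b=cv2.imread("pics/side0.png")[160:260,295:380]
f=lambda i,s:cv2.resize(i,None,fx=s,fy=s,interpolation=cv2.INTER_CUBIC)
A=f(a,4.6);B=f(b,4.6)
A=cv2.convertScaleAbs(A,alpha=1.6);h=max(A.shape[0],B.shape[0])
p=lambda i:cv2.copyMakeBorder(i,0,h-i.shape[0],0,0,cv2.BORDER_CONSTANT)
o=np.hstack([p(A),p(B)])
for k in range(0,110,10):
    cv2.putText(o,str(235+k),(0,int(k*4.6)+4),0,.35,(0,255,255));cv2.putText(o,str(160+k),(A.shape[1],int(k*4.6)+4),0,.35,(0,255,255))
    if k<85: cv2.putText(o,str(380+k),(int(k*4.6),h-3),0,.35,(0,255,0));cv2.putText(o,str(295+k),(A.shape[1]+int(k*4.6),h-3),0,.35,(0,255,0))
cv2.imwrite("pics/z0.png",o);print(o.shape)
```

```text
(483, 782, 3)
```

View pics/z0.png

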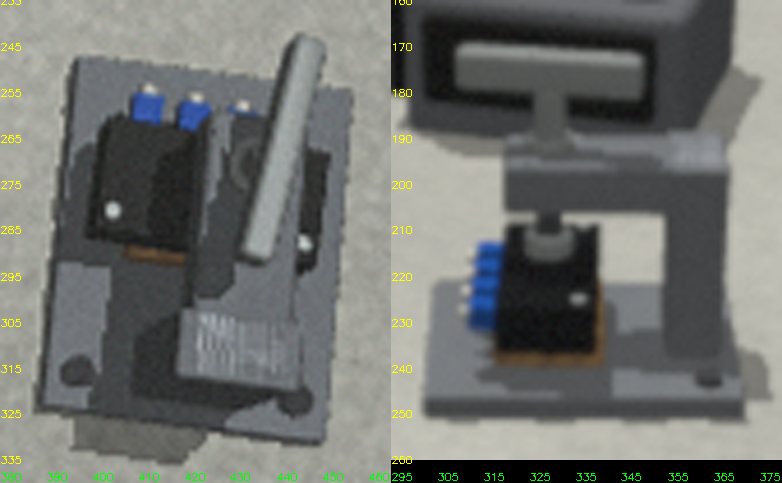

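Create h.py:
```python
from plant import r
import cv2,numpy as np
def cam(n,c=None):
    c=c or r.camera_params(n);R=cv2.Rodrigues(np.array(c["rvec"]))[0];t=np.array(c["tvec"])
    K=np.array([[c["fx"],0,c["cx"]],[0,c["fy"],c["cy"]],[0,0,1]]);return K,R,t
def P(c): return c[0]@np.hstack([c[1],c[2][:,None]])
def ray(c,uv,z):
    d=c[1].T@np.linalg.inv(c[0])@[uv[0],uv[1],1.];o=-c[1].T@c[2];return o+d*(z-o[2])/d[2]
def tri(ca,ua,cb,ub):
    X=cv2.triangulatePoints(P(ca),P(cb),np.array(ua,float),np.array(ub,float));X=(X[:3]/X[3]).ravel()
    e=[(lambda y:y[:2]/y[2]-np.array(u))(c[0]@(c[1]@X+c[2])) for c,u in((ca,ua),(cb,ub))]
    return X,np.round(e,1)
```

Run:
```python
from h import *
np.set_printoptions(precision=4,suppress=True)
t=cam("top");s=cam("side")
for a,b in(((447.3,243.7),(310,170)),((435.4,290.8),(350,172)),((407,228+0),(326,212))):
    print(tri(t,a,s,b),ray(t,a,.149))
# plate corners
for u in((397,247.5),(456,254.5),(450,331),(388,323.5)): print(ray(t,u,.01))
print("wrist",cam("wrist"), -cam("wrist")[1].T@cam("wrist")[2])
print("cams",-t[1].T@t[2],-s[1].T@s[2])
```

```text
(array([ 0.61  , -0.1956,  0.1493]), array([[ 0. , -0.2],
       [ 0.2,  0.1]])) [ 0.6098 -0.1956  0.149 ]
(array([ 0.5324, -0.1868,  0.1504]), array([[-0. ,  0.1],
       [-0.1, -0. ]])) [ 0.5328 -0.1871  0.149 ]
(array([ 0.6106, -0.1336,  0.1011]), array([[ -3.9,  14.9],
       [-18.4,  -6. ]])) [ 0.6235 -0.1299  0.149 ]
[ 0.623  -0.1359  0.01  ]
[ 0.6295 -0.2434  0.01  ]
[ 0.4906 -0.2501  0.01  ]
[ 0.4839 -0.1405  0.01  ]
wrist (array([[373.9675,   0.    , 315.8019],
       [  0.    , 373.9675, 239.5118],
       [  0.    ,   0.    ,   1.    ]]), array([[ 0.2884,  0.9575, -0.0019],
       [ 0.9218, -0.2771,  0.271 ],
       [ 0.259 , -0.0799, -0.9626]]), array([-0.624 , -0.0367,  0.39  ])) [0.1128 0.6184 0.3842]
cams [ 0.3895 -0.0186  0.9793] [0.534  0.6527 0.4777]
```

The rows are not in the units I measure in: shifts go in shares of 0.5 m and turns go in shares of 90 degrees. I convert before sending: -0.38 m / 0.5 = -0.76, -0.28 m / 0.5 = -0.56.

Call:
creep_tool(moves=[{"aperture":1,"d":[-0.08,-0.06,0]},{"aperture":1,"d":[-0.16,-0.12,0]},{"aperture":1,"d":[-0.24,-0.18,0]},{"aperture":1,"d":[-0.32,-0.26,0]},{"aperture":1,"d":[-0.4,-0.32,0]},{"aperture":1,"d":[-0.48,-0.38,0]},{"aperture":1,"d":[-0.56,-0.44,0]},{"aperture":1,"d":[-0.64,-0.5,0]},{"aperture":1,"d":[-0.72,-0.56,0]},{"aperture":1,"d":[-0.76,-0.6,0]}], force=30)

```text
clock: 1.1
tool_pos: [0.4595, 0.1984, 0.2385]
eef_rot: [0.147, 0.989, -0.001, 0.0]
contact_force: [-0.1, 0.3, 0.3]
opening: 0.996
finger_force: 0.0
```

Scaled: -0.344 m / 0.5 = -0.688, -0.222 m / 0.5 = -0.444, -0.18 rad / 1.5708 = -0.1146.

Call:
creep_tool(moves=[{"aperture":1,"d":[-0.04,-0.06,0],"rotvec":[0,0,-0.0127]},{"aperture":1,"d":[-0.1,-0.14,0],"rotvec":[0,0,-0.0318]},{"aperture":1,"d":[-0.16,-0.22,0],"rotvec":[0,0,-0.0509]},{"aperture":1,"d":[-0.22,-0.3,0],"rotvec":[0,0,-0.07]},{"aperture":1,"d":[-0.26,-0.38,0],"rotvec":[0,0,-0.0891]},{"aperture":1,"d":[-0.31,-0.46,0],"rotvec":[0,0,-0.1019]},{"aperture":1,"d":[-0.36,-0.54,0],"rotvec":[0,0,-0.1146]},{"aperture":1,"d":[-0.4,-0.62,0],"rotvec":[0,0,-0.1146]},{"aperture":1,"d":[-0.43,-0.67,0],"rotvec":[0,0,-0.1146]},{"aperture":1,"d":[-0.444,-0.688,0],"rotvec":[0,0,-0.1146]}], force=30)

```text
clock: 2.1
tool_pos: [0.5705, -0.1959, 0.2379]
eef_rot: [0.059, 0.998, -0.001, -0.001]
contact_force: [0.1, -0.5, -0.2]
opening: 1.005
finger_force: 0.0
```

Call:
creep_tool(moves=[{"aperture":1},{"aperture":1},{"aperture":1}])

```text
clock: 2.4
tool_pos: [0.5711, -0.1884, 0.2388]
eef_rot: [0.054, 0.999, 0.001, -0.0]
contact_force: [-0.0, -0.7, -0.2]
opening: 1.004
finger_force: 0.0
```

Run:
```python
from h import *
s=r.get_state();print(s["q"],s["tool_pos"],s["eef_rot"],s["moment"])
K=cam("wrist");np.savez("w1.npz",K=K[0],R=K[1],t=K[2])
cv2.imwrite("pics/w1.png",r.snapshot("wrist")[:,:,::-1])
for p in((.610,-.1956,.149),(.5326,-.187,.149)):
    y=K[0]@(K[1]@p+K[2]);print(y[:2]/y[2])
```

```text
[ 0.44148074  0.67004749 -0.34896337  1.63410212  0.2754298   0.88687605
  1.44975909] [ 0.57112849 -0.18837665  0.2388019 ] [ 5.39206887e-02  9.98544876e-01  8.13823901e-04 -1.66858324e-04] [0.02890678 0.03716628 0.03057753]
[311.27188793 299.75214466]
[311.10641909 186.1632684 ]
```

View pics/w1.png

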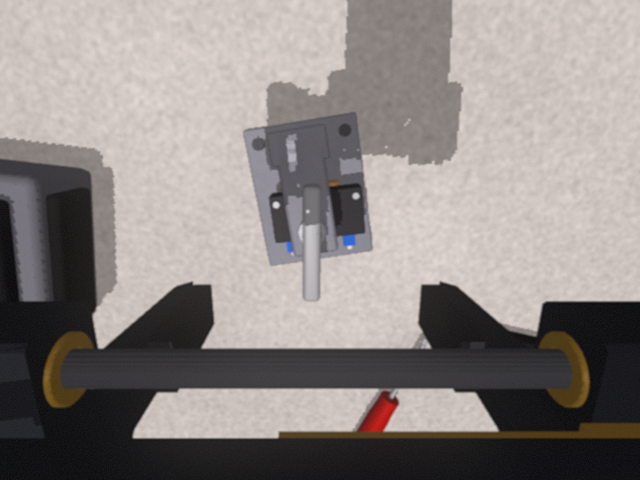

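The wrist view shows the bar upright from (312,185) to (311,300), between the fingers. That matches the triangulated ends to about 1 px. I'll refine its centre line and yaw with a mask.

Run:
```python
from h import *
from scipy.spatial.transform import Rotation as Ro
np.set_printoptions(precision=4,suppress=True)
z=np.load("w1.npz");c=(z["K"],z["R"],z["t"])
g=cv2.imread("pics/w1.png",0)
def row(v):
    e=np.convolve(g[v-1:v+2,290:335].mean(0),[.5,0,-.5],"valid"); return 291+np.array([e[:22].argmin(),e[:22].argmax(),22+e[22:].argmin(),22+e[22:].argmax()]),g[v,298:328:2]
for v in(195,215,240,262,280,290,296): print(v,*row(v))
col=g[170:192,312],g[292:306,311];print(*col)
```

```text
195 [296 304 330 326] [ 90  91  87 101 112 114 114 117 115 114 106  93  92  93  94]
215 [302 305 333 326] [145 144 117 102 111 114 116 116 114 113 106  93  92  92 121]
240 [302 291 319 326] [146 163 166 152 184 196 196 191 184 171 147 113 108  94 122]
262 [302 305 317 320] [186 192 161 148 180 191 190 189 185 171 140 161 201 198 199]
280 [302 305 317 320] [203 200 168 147 177 187 186 183 180 166 139 175 202 203 205]
290 [302 305 317 320] [200 199 165 147 175 184 182 182 178 168 141 174 204 199 196]
296 [302 305 317 320] [205 205 173 149 174 181 182 180 178 165 140 178 206 206 208]
[ 91  93  93  93  92  90  93  94  93  94  90  93  92  88  79  76  83  92
 104 109 114 115] [182 180 180 181 181 182 180 172 166 180 195 205 204 201]
```

Scaled: 0.105 m / 0.5 = 0.21, 0.095 m / 0.5 = 0.19.

Call:
creep_tool(moves=[{"aperture":1,"d":[0,-0.006,0.04]},{"aperture":1,"d":[0,-0.006,0.1]},{"aperture":1,"d":[0,-0.006,0.16]},{"aperture":1,"d":[0,-0.006,0.19]},{"aperture":1,"d":[0,-0.006,0.2]},{"aperture":1,"d":[0,-0.006,0.21]},{"aperture":1,"d":[0,-0.006,0.21]},{"aperture":1,"d":[0,-0.006,0.21]},{"aperture":1,"d":[0,-0.006,0.21]}], force=30)

```text
clock: 3.35
tool_pos: [0.5713, -0.1944, 0.1346]
eef_rot: [0.056, 0.998, -0.0, 0.001]
contact_force: [0.8, -0.6, 0.1]
opening: 1.001
finger_force: 0.0
```

Run:
```python
from h import *
s=r.get_state();print(s["tool_pos"],s["contact_force"],s["moment"])
K=cam("wrist");im=r.snapshot("wrist");cv2.imwrite("pics/w2.png",im[:,:,::-1])
```

```text
[ 0.57134677 -0.19439762  0.13461948] [ 0.82176206 -0.61113476  0.07926059] [ 0.0263254  -0.01601266  0.05160487]
```

View pics/w2.png

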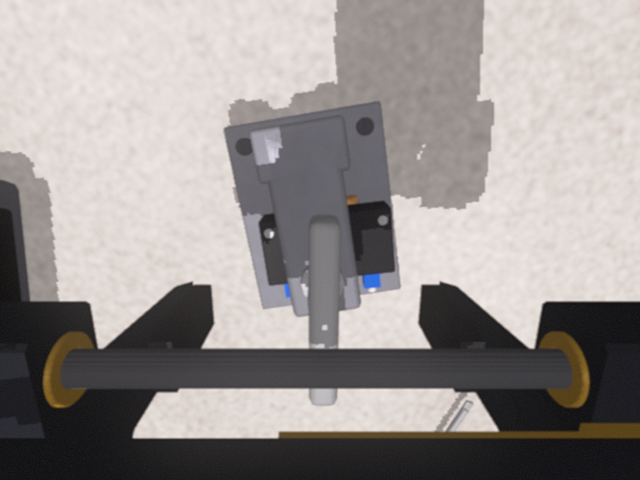

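Scaled: 0.003 m / 0.5 = 0.006, 0.001 m / 0.5 = 0.002.

Call:
creep_tool(moves=[{"aperture":1,"d":[0,0.006,0.002]},{"aperture":1,"d":[0,0.006,0.002]},{"aperture":1,"d":[0,0.006,0.002]},{"aperture":1,"d":[0,0.006,0.002]}], force=30)

```text
clock: 3.8
tool_pos: [0.5711, -0.1914, 0.1327]
eef_rot: [0.056, 0.998, 0.0, -0.0]
contact_force: [0.1, -0.6, -0.0]
opening: 1.0
finger_force: 0.0
```

Run:
```python
from h import *
m=[]
for i in range(6):
    m.append(r.get_state()["moment"]);r.snapshot("wrist")
print(np.round(m,4)); print(r.get_state()["tool_pos"])
```

```text
[[-0.0351  0.0248  0.0332]
 [ 0.0058  0.015  -0.0434]
 [ 0.0182  0.0548  0.0202]
 [ 0.0376 -0.0493 -0.02  ]
 [-0.0011 -0.0085 -0.0183]
 [ 0.0293  0.0089  0.0027]]
[ 0.57107069 -0.19137914  0.13265321]
```

Call:
creep_tool(moves=[{"aperture":0},{"aperture":0},{"aperture":0},{"aperture":0},{"aperture":0},{"aperture":0},{"aperture":0},{"aperture":0}], force=30)

```text
clock: 4.9
tool_pos: [0.5711, -0.1913, 0.1327]
eef_rot: [0.056, 0.998, 0.0, -0.0]
contact_force: [0.4, -0.1, 0.5]
opening: 0.299
finger_force: 0.0
```

Run:
```python
from h import *
m=[]
for i in range(6):
    m.append(r.get_state()["moment"]);r.snapshot("wrist")
print(np.round(m,4)); s=r.get_state();print(s["tool_pos"],s["contact_force"],s["finger_force"],s["opening"])
```

```text
[[ 0.0632 -0.0089 -0.0567]
 [ 0.0981  0.0092 -0.0327]
 [-0.0317 -0.0118 -0.0123]
 [ 0.008   0.0164  0.0017]
 [-0.1117  0.054  -0.0121]
 [ 0.0734 -0.0394 -0.0742]]
[ 0.57110198 -0.19129697  0.13269896] [ 0.78528984  0.66690476 -0.91774412] 29.999471604824066 0.13794109424673023
```

Create m.py:
```python
from h import *
import sys
from scipy.spatial.transform import Rotation as Ro
n=int(sys.argv[1]);M=[];T=[];F=[];A=[]
for i in range(n):
    r.snapshot("wrist");s=r.get_state();M.append(s["moment"][2]);T.append(s["joint_torque"][6]);F.append(s["contact_force"])
    x,y,_=Ro.from_quat(s["eef_rot"]).as_matrix()[:,1];A.append(np.arctan2(y,x))
print("clock %.2f handle %.3f Mz %.4f +- %.4f t7 %.4f +- %.4f"%(s["clock"],0.152+1.4588-np.mean(A),np.mean(M),np.std(M)/n**.5,np.mean(T),np.std(T)/n**.5),"F",np.round(np.mean(F,0),1),"pos",np.round(s["tool_pos"],4),"open %.3f q7 %.2f"%(s["opening"],s["q"][6]))
```

```bash
python3 m.py 6
```

```text
clock 5.50 handle 0.152 Mz -0.0449 +- 0.0136 t7 0.0606 +- 0.0004 F [ 0.   0.5 -0.5] pos [ 0.5711 -0.1913  0.1327] open 0.134 q7 1.39
```

Call:
creep_tool(moves=[{"aperture":0,"rotvec":[0,0,0.0191]},{"aperture":0,"rotvec":[0,0,0.0446]},{"aperture":0,"rotvec":[0,0,0.07]},{"aperture":0,"rotvec":[0,0,0.0955]},{"aperture":0,"rotvec":[0,0,0.121]},{"aperture":0,"rotvec":[0,0,0.1464]},{"aperture":0,"rotvec":[0,0,0.1719]},{"aperture":0,"rotvec":[0,0,0.191]},{"aperture":0,"rotvec":[0,0,0.191]},{"aperture":0,"rotvec":[0,0,0.191]}])

```text
clock: 6.5
tool_pos: [0.5712, -0.1909, 0.1327]
eef_rot: [0.204, 0.979, 0.0, 0.0]
contact_force: [0.8, 3.4, -0.2]
opening: 0.133
finger_force: 30.0
```

```bash
python3 m.py 12
```

```text
clock 7.10 handle 0.452 Mz -0.0017 +- 0.0084 t7 -0.0076 +- 0.0005 F [0.6 3.3 0.1] pos [ 0.5712 -0.1909  0.1327] open 0.133 q7 1.17
```

Scaled: 0.1 rad / 1.5708 = 0.0637.

Call:
creep_tool(moves=[{"aperture":0,"rotvec":[0,0,0.0191]},{"aperture":0,"rotvec":[0,0,0.0446]},{"aperture":0,"rotvec":[0,0,0.0637]},{"aperture":0,"rotvec":[0,0,0.0637]},{"aperture":0,"rotvec":[0,0,0.0637]},{"aperture":0,"rotvec":[0,0,0.0637]}])

```text
clock: 7.7
tool_pos: [0.5713, -0.1907, 0.1327]
eef_rot: [0.253, 0.967, 0.0, 0.0]
contact_force: [1.2, 5.0, -0.6]
opening: 0.134
finger_force: 30.0
```

```bash
python3 m.py 10
```

```text
clock 8.20 handle 0.553 Mz 0.0373 +- 0.0067 t7 -0.0377 +- 0.0000 F [ 0.9  5.2 -0.1] pos [ 0.5713 -0.1907  0.1327] open 0.133 q7 1.10
```

Call:
creep_tool(moves=[{"aperture":0,"rotvec":[0,0,0.0191]},{"aperture":0,"rotvec":[0,0,0.0446]},{"aperture":0,"rotvec":[0,0,0.0637]},{"aperture":0,"rotvec":[0,0,0.0637]},{"aperture":0,"rotvec":[0,0,0.0637]},{"aperture":0,"rotvec":[0,0,0.0637]}])

```text
clock: 8.8
tool_pos: [0.5714, -0.1906, 0.1327]
eef_rot: [0.301, 0.953, 0.0, 0.0]
contact_force: [0.9, 4.4, 0.2]
opening: 0.132
finger_force: 30.0
```

```bash
python3 m.py 10
```

```text
clock 9.30 handle 0.652 Mz 0.0452 +- 0.0083 t7 -0.0558 +- 0.0000 F [ 1.   5.1 -0.2] pos [ 0.5714 -0.1906  0.1327] open 0.133 q7 1.03
```

Scaled: 0.1 rad / 1.5708 = 0.0637.

Call:
creep_tool(moves=[{"aperture":0,"rotvec":[0,0,0.0191]},{"aperture":0,"rotvec":[0,0,0.0446]},{"aperture":0,"rotvec":[0,0,0.0637]},{"aperture":0,"rotvec":[0,0,0.0637]},{"aperture":0,"rotvec":[0,0,0.0637]},{"aperture":0,"rotvec":[0,0,0.0637]}])

```text
clock: 9.9
tool_pos: [0.5715, -0.1905, 0.1327]
eef_rot: [0.349, 0.937, 0.001, 0.0]
contact_force: [1.0, 5.1, 0.5]
opening: 0.132
finger_force: 30.0
```

```bash
python3 m.py 10
```

```text
clock 10.40 handle 0.752 Mz 0.1156 +- 0.0079 t7 -0.0995 +- 0.0000 F [ 1.4  5.6 -0.3] pos [ 0.5715 -0.1905  0.1327] open 0.133 q7 0.96
```

Scaled: 0.07 rad / 1.5708 = 0.0446.

Call:
creep_tool(moves=[{"aperture":0,"rotvec":[0,0,0.0191]},{"aperture":0,"rotvec":[0,0,0.0446]},{"aperture":0,"rotvec":[0,0,0.0637]},{"aperture":0,"rotvec":[0,0,0.0637]},{"aperture":0,"rotvec":[0,0,0.0637]},{"aperture":0,"rotvec":[0,0,0.0637]}])

```text
clock: 11.0
tool_pos: [0.5716, -0.1904, 0.1327]
eef_rot: [0.395, 0.919, 0.001, 0.0]
contact_force: [1.2, 5.3, -1.7]
opening: 0.133
finger_force: 30.0
```

```bash
python3 m.py 12
```

```text
clock 11.60 handle 0.852 Mz 0.1212 +- 0.0061 t7 -0.1433 +- 0.0000 F [ 1.7  5.3 -0.8] pos [ 0.5716 -0.1904  0.1327] open 0.133 q7 0.89
```

The slope is now a steady 0.044 N m per 0.1 rad, with contact at about 0.64-0.65 rad. The extra torque is therefore about 0.09 N m (about 13 N), inside the window. I'll let go and rise.

Call:
creep_tool(moves=[{"aperture":0.3},{"aperture":0.5},{"aperture":0.8},{"aperture":1},{"aperture":1},{"aperture":1},{"aperture":1}])

```text
clock: 12.3
tool_pos: [0.571, -0.1914, 0.1327]
eef_rot: [0.395, 0.919, -0.0, -0.0]
contact_force: [0.5, 1.1, 0.0]
opening: 0.742
finger_force: 0.0
```

Call:
creep_tool(moves=[{"aperture":1,"d":[0,0,-0.02]},{"aperture":1,"d":[0,0,-0.06]},{"aperture":1,"d":[0,0,-0.12]},{"aperture":1,"d":[0,0,-0.18]},{"aperture":1,"d":[0,0,-0.24]},{"aperture":1,"d":[0,0,-0.24]},{"aperture":1,"d":[0,0,-0.24]},{"aperture":1,"d":[0,0,-0.24]}])

```text
clock: 13.1
tool_pos: [0.5704, -0.1912, 0.252]
eef_rot: [0.395, 0.919, -0.0, -0.001]
contact_force: [-1.0, 0.9, -0.9]
opening: 0.998
finger_force: 0.0
```

Run:
```python
from h import *
K=cam("wrist");im=r.snapshot("wrist")[:,:,::-1];b=r.snapshot("side")[160:260,295:380,::-1]
B=cv2.resize(b,None,fx=4,fy=4,interpolation=cv2.INTER_CUBIC);im=cv2.resize(im,(440,330))
o=np.zeros((400,780,3),np.uint8);o[:330,:440]=im;o[:,440:]=B
cv2.imwrite("pics/e.png",o)
```

```bash
python3 m.py 4
```

```text
clock 13.40 handle 0.852 Mz 0.0018 +- 0.0190 t7 0.0000 +- 0.0000 F [ 0.1  0.3 -0. ] pos [ 0.5708 -0.1912  0.252 ] open 1.004 q7 0.92
```

View pics/e.png

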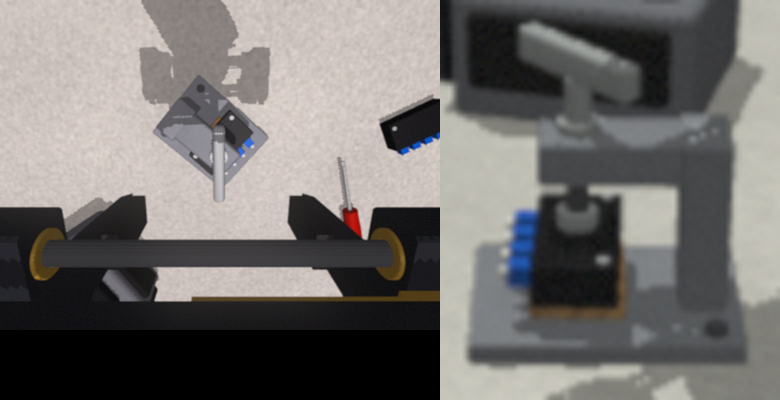

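The bar stayed where it was turned, still upright between the fingers at (219,128)-(219,200). In the side view the foot sits on the level housing. With the robot free, t7 reads 0, so the held torque was 0.143. Less the 0.06 of free turning, that leaves about 0.085 N m extra.

```bash
python3 -c "
from plant import r
print(r.finish_job())"
```

```text
the job is handed in; nothing more can be done
None
```

I turned the clamp's T-handle clockwise to about 0.85 rad, with an estimated 0.085 N m (about 12 N) on the housing, then let go and handed the job in at about 13 s; the housing showed no visible shift, the robot never went near the empty clamp's handle, and no verdict was returned.

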